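# Change over the sweets display, best seller beside the price card

### The arm

A 6-joint arm with a two-finger parallel gripper is mounted at the origin on a cart in front of the work surface, level with it; the furniture and walls round the work are solid. World frame = base frame: x ahead of the robot, y to its left, z up, the work surface at z = 0. Lengths are in m, angles in rad, forces in N, time in s.
With the tool pointing down it reaches from about 0.25 to 0.8 m from the base axis. Payload 3.9 kg.
Tool frame: the origin (TCP) lies midway between the tips of the shut fingers; the grasp point (between the pads) lies 19 mm behind it; z points along the fingers, y is the line along which they close (so a half turn about z gives the same grasp; the last joint's range is limited). The gripper opens to 85 mm and grips with 20 to 120 N. Pads are 22 mm wide; open, the fingers measure 114 mm over their backs; the gripper's body (76 mm by 85 mm) begins 54 mm behind the grasp point. The pads swing forward as they close: fully open they stand 13 mm farther back than shut.
Start: joints at [1.15, 0.26, -0.138, 1.173, 0, 1.571], TCP at [0.214, 0.479, 0.231] pointing down, gripper open.
Joint ranges: [-2.78, 2.78], [-0.83, 1.72], [-1.28, 1.37], [-1.9, 2.12], [-1.57, 1.48], [-3.14, 3.14]. Speed limits (rad/s): [2.57, 2.57, 3.14, 3.14, 3.14, 3.14].

### API

Orientations are given as a unit quaternion [x, y, z, w].
In Python, from workcell import robot gives the robot as it stands.
- The arm moves only by the tool step_arm, never from a script. Its argument "commands" is a list of rows, each an object with "translation": the shift along the world's x, y, z normalised to -1 to 1, where 1 is 30 mm, a list of three; "rotation": the turn, a rotation vector about the world's x, y, z normalised to -1 to 1, where 1 is 4 degrees, a list of three; "jaw": the gripper command: -1 is shut, 1 is fully open, values between are in proportion. A call has 1 to 12 rows; each row shifts and turns the commanded pose from where the row before left it; what a row does not reach is not made up. A row lasts 1/10 s, in which the tool goes at most 50 mm and 8.59 degrees, less where a joint would pass 70% of its speed; a pose out of reach is approached as far as the arm can. A call with a number of a shift or a turn outside -1 to 1 is refused whole. A call with a gripper value outside its range is refused whole. The fingers move at their own pace and stop on an object; the grip force is fixed at half the most. Time passes only in rows, so rows that do not move let the fingers close. It gives the time, the measured TCP pose, the force, the opening and the grip force at its end, in the units of the state.
- robot.get_obs(): the state, without advancing time (a new reading comes with each control period).
- robot.snapshot(name): name is "scene" or "top" or "wrist"; returns the picture (400x640x3 uint8, blue, green, red); there is no depth.
- robot.camera_params(name): a dict with "mtx" (3x3 intrinsics, pixels), "D" ([k1, k2, p1, p2, k3] as OpenCV has them; the pictures are not rectified), "view" (4x4, takes a point from world to camera coordinates). Camera axes: x right, y down, z forward; pixel columns grow to the right and rows downward; lengths in m; the calibration is good to about 2 mm. A picture is of the moment at which its call begins: read the wrist's pose just before it. camera_params takes no time and is no camera call; for the wrist camera it gives the pose at the moment of the call.
- robot.finish_job(): hands the job in; it is judged then, once.
The state is a dict: "time_s": time; "q": joint angles; "dq": joint speeds; "joint_torque": joint torques, N m; "position": TCP position; "tcp_rot": TCP orientation; "ft_force": force on the tool from outside, world axes, zero at the start; "moment": the same for the moment, N m; "grip_width": finger opening in m; "grasp_force": force on a finger pad.
Only numpy, scipy, OpenCV 4.12 (cv2) and the standard library are available. Lean on these libraries where they do the work, as an engineer would, in place of code of your own. Each camera call takes 0.05 s, during which the arm holds its last target. There are 200 camera calls.

### The job

The old clip rail is going out of use: move the four sweets boxes from its white holders into the new wooden display rack, one to a bay, each standing on its long edge, square and in the middle of its bay. They are ranked by sales, best seller nearest the little price card stand, and must stay so: the box that is nearest the card on the old rail goes into the rack's bay nearest the card, the next one into the next bay, and so on. Leave the card stand where it is.

Things in the scene. Friction and masses are not known exactly. Their poses are not given: they have to be found in the camera images.
- box_red: red and white striped cardboard sweets box, 121 mm long, 33 mm thick, 69 mm high as it stands on its long edge, 0.08 to 0.36 kg; it stands loose in its holder, grip it across the thickness near the top. Origin: centre of the underside; x along its length, y across its thickness, z up
- box_gold: gold and black (shortest) cardboard sweets box, 96 mm long, 28 mm thick, 60 mm high as it stands on its long edge, 0.08 to 0.36 kg; it stands loose in its holder, grip it across the thickness near the top. Origin: centre of the underside; x along its length, y across its thickness, z up
- box_navy: navy blue and white (thickest) cardboard sweets box, 150 mm long, 42 mm thick, 63 mm high as it stands on its long edge, 0.08 to 0.36 kg; it stands loose in its holder, grip it across the thickness near the top. Origin: centre of the underside; x along its length, y across its thickness, z up
- box_green: pale green cardboard sweets box, 140 mm long, 31 mm thick, 61 mm high as it stands on its long edge, 0.08 to 0.36 kg; it stands loose in its holder, grip it across the thickness near the top. Origin: centre of the underside; x along its length, y across its thickness, z up
- rail: old clip rail, fixed: two aluminium tubes along y between black end feet, 286 mm long; it carries four identical white plastic holders with centres at y = -99, -33, 33, 99 mm. Origin: its centre at counter height; y along the row, z up
- holder_red: the white holder, fixed on the rail, in which box_red stands at the start. A channel open at both ends: 110 mm long (x), 58 mm wide (y), floor 4 mm thick, side walls 3 mm thick and 22 mm high above the origin, 52 mm clear between them. Origin: centre of its underside, 11 mm above the counter; axes as the rail's
- holder_gold: the white holder, fixed on the rail, in which box_gold stands at the start. A channel open at both ends: 110 mm long (x), 58 mm wide (y), floor 4 mm thick, side walls 3 mm thick and 22 mm high above the origin, 52 mm clear between them. Origin: centre of its underside, 11 mm above the counter; axes as the rail's
- holder_navy: the white holder, fixed on the rail, in which box_navy stands at the start. A channel open at both ends: 110 mm long (x), 58 mm wide (y), floor 4 mm thick, side walls 3 mm thick and 22 mm high above the origin, 52 mm clear between them. Origin: centre of its underside, 11 mm above the counter; axes as the rail's
- rack: new display rack, fixed: pale wooden board 282 mm (y, along the row) by 160 mm (x), its top 14 mm above the counter, with five low bent-wire dividers along x (5 mm wire, 110 mm long, tops 32 mm above the counter) at y = -132, -66, 0, 66, 132 mm, so four empty bays with grey pads, centres at y = -99, -33, 33, 99 mm, 61 mm clear each. Origin: centre of the board at counter height, z up
- card_stand: little price card stand, upright white card with a green heading on a pale foot, 90 mm wide (y), 36 mm deep (x), 70 mm high, loose and light; it stands beyond one end of each row: between the two rows, or left or right of both. Origin: centre of its underside

How it is judged:
By the outcome, as a careful person would: the job done as asked, in the order asked, and still so for the second after the job is handed in, with the robot touching nothing.
It also fails if it takes over 112 s, if anything falls off the work surface, if the arm or the gripper's body presses on something with over 40 N, if the wrist force passes 120 N, or if a joint passes its speed limit or range.

## Working session

There is one attempt and no reset: what is moved stays moved. The work goes in short steps, Python scripts to look and compute and a tool call to move; the robot and the scene stay as the last step left them, time stands still between calls to the robot, and variables do not carry over. Pictures are saved under pics/ and viewed, at most 14 in all, crops included, and the job is handed in when it is done.

Besides the shell and the picture viewer there is one more tool, called after "Emit:" as name([rows], argument=value, ...), one row to a line, values as JSON. step_arm: Moves the arm, as the interface text tells. Its arguments: {"type":"object","properties":{"commands":{"type":"array","items":{"type":"object","properties":{"translation":{"type":"array","items":{"type":"number"}},"rotation":{"type":"array","items":{"type":"number"}},"jaw":{"type":"number"}}}}},"required":["commands"]}

```bash
mkdir -p pics; ls
python3 - <<'E'
from workcell import robot
import cv2
for n in("scene","top"):
    cv2.imwrite(f"pics/{n}0.png",robot.snapshot(n))
print(robot.get_obs())
E
```

```text
pics
{'time_s': 0.1, 'q': array([ 1.15001377e+00,  2.60622509e-01, -1.39254303e-01,  1.17265219e+00,
       -9.88320953e-06,  1.57081409e+00]), 'dq': array([ 8.28222433e-05, -2.73243869e-03,  3.79347758e-03, -2.82043254e-03,
        2.51521040e-03,  8.71257640e-04]), 'joint_torque': array([-3.07523078e-04, -4.06507659e+01,  2.54527509e+01,  1.01317468e-02,
       -3.90130219e-05, -2.28959601e-05]), 'position': array([0.21420774, 0.47865648, 0.23054052]), 'tcp_rot': array([ 2.08851168e-01,  9.77947053e-01, -8.48268659e-04, -1.76088177e-04]), 'ft_force': array([-0.75705088,  0.09485296,  0.09858338]), 'moment': array([0.0068881 , 0.02096763, 0.04099296]), 'grasp_force': 0.0, 'grip_width': 0.08542982601335398}
```

View pics/scene0.png

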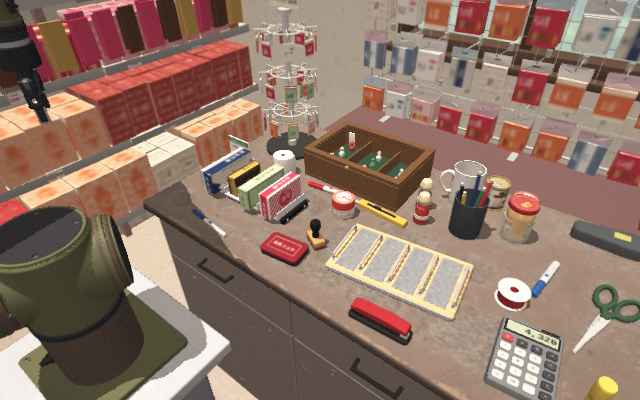

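View pics/top0.png

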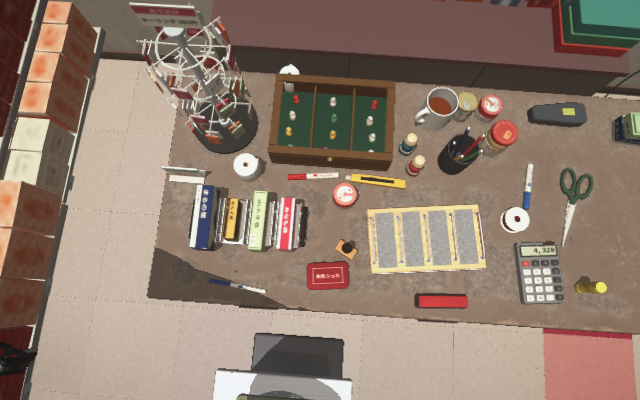

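Run:
```python
from workcell import robot
import cv2
im=cv2.imread("pics/top0.png")
cv2.imwrite("pics/c1.png",cv2.resize(im[155:285,150:320],None,fx=4.6,fy=4.6,interpolation=cv2.INTER_CUBIC))
cv2.imwrite("pics/c2.png",cv2.resize(im[195:285,355:500],None,fx=5,fy=5,interpolation=cv2.INTER_CUBIC))
for n in("scene","top","wrist"):
    p=robot.camera_params(n);print(n,p)
```

```text
scene {'mtx': array([[403.66104112,   0.        , 320.44673577],
       [  0.        , 403.66104112, 201.61764264],
       [  0.        ,   0.        ,   1.        ]]), 'D': array([0.0184994, 0.       , 0.       , 0.       , 0.       ]), 'view': array([[ 0.60487669, -0.79626447, -0.0093321 , -0.38371507],
       [-0.4922151 , -0.36464417, -0.79041693,  0.27069417],
       [ 0.62597802,  0.48269818, -0.61249815,  0.72933681],
       [ 0.        ,  0.        ,  0.        ,  1.        ]])}
top {'mtx': array([[414.47072452,   0.        , 320.10898018],
       [  0.        , 414.47072452, 198.58310544],
       [  0.        ,   0.        ,   1.        ]]), 'D': array([-0.02446277,  0.        ,  0.        ,  0.        ,  0.        ]), 'view': array([[ 7.24714905e-02, -9.97370470e-01,  1.68987859e-04,
        -9.32139278e-02],
       [-9.71873005e-01, -7.06568438e-02, -2.24656343e-01,
         5.55511885e-01],
       [ 2.24077542e-01,  1.61169453e-02, -9.74438043e-01,
         9.24693111e-01],
       [ 0.00000000e+00,  0.00000000e+00,  0.00000000e+00,
         1.00000000e+00]])}
wrist {'mtx': array([[301.80137573,   0.        , 319.46750299],
       [  0.        , 301.80137573, 202.53449286],
       [  0.        ,   0.        ,   1.        ]]), 'D': array([0.01327557, 0.        , 0.        , 0.        , 0.        ]), 'view': array([[ 4.08297580e-01,  9.12848657e-01, -6.44347072e-04,
        -5.24561858e-01],
       [ 8.68107385e-01, -3.88067303e-01,  3.09504987e-01,
        -3.91528889e-02],
       [ 2.82281162e-01, -1.26929500e-01, -9.50897601e-01,
         3.79771069e-01],
       [ 0.00000000e+00,  0.00000000e+00,  0.00000000e+00,
         1.00000000e+00]])}
```

View pics/c1.png

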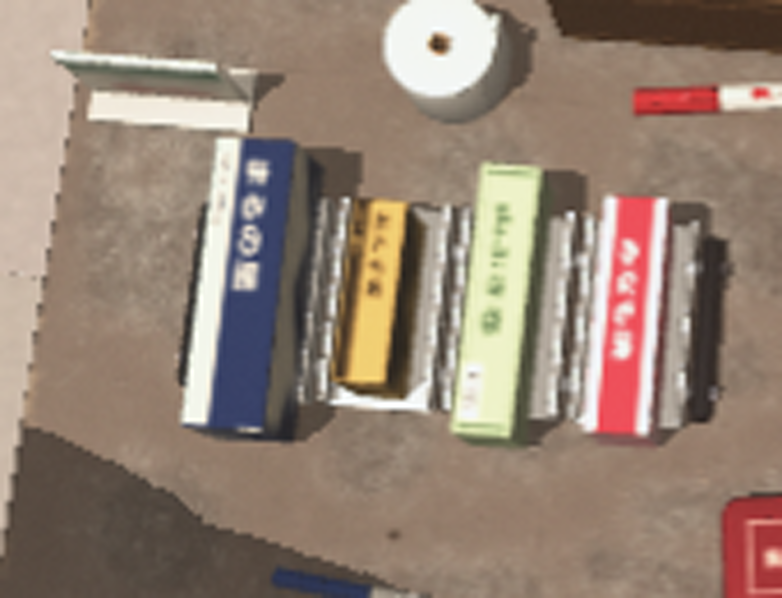

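View pics/c2.png

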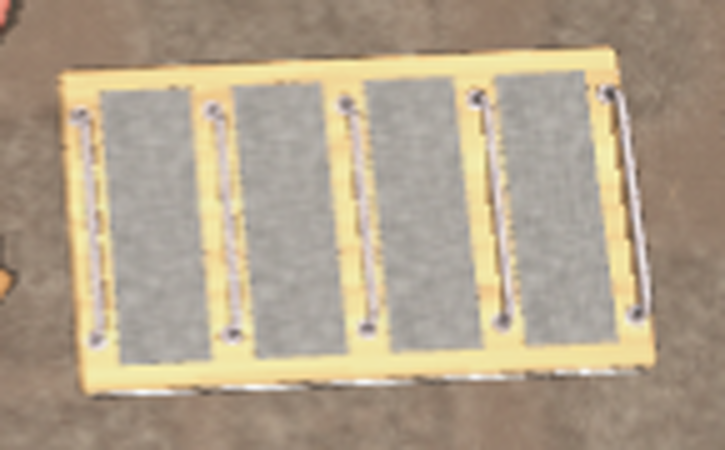

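```bash
cat > h.py <<'E'
import numpy as np, cv2
from workcell import robot
def pix2w(p,uv,z):
    uv=np.array(uv,float).reshape(-1,1,2)
    n=cv2.undistortPoints(uv,p["mtx"],np.array(p["D"])).reshape(-1,2)
    V=np.array(p["view"]);R=V[:3,:3];c=-R.T@V[:3,3]
    d=np.c_[n,np.ones(len(n))]@R
    return c+d*((z-c[2])/d[:,2])[:,None]
def fit(model,meas):
    m=np.array(model,float);w=np.array(meas)[:,:2];a=m-m.mean(0);b=w-w.mean(0)
    th=np.arctan2((a[:,0]*b[:,1]-a[:,1]*b[:,0]).sum(),(a*b).sum())
    R=np.array([[np.cos(th),-np.sin(th)],[np.sin(th),np.cos(th)]])
    t=w.mean(0)-R@m.mean(0);return t,np.degrees(th),np.linalg.norm(m@R.T+t-w,axis=1)
# order of corners: far-left, far-right, near-right, near-left
def rect(l,w): return [(l/2,w/2),(l/2,-w/2),(-l/2,-w/2),(-l/2,w/2)]
SZ=dict(navy=(.150,.042,.063),gold=(.096,.028,.060),green=(.140,.031,.061),red=(.121,.033,.069))
E
python3 - <<'E'
from h import *
p=robot.camera_params("top")
B=dict(navy=[(217,138),(297,140),(265,433),(183,425)],gold=[(355,198),(408,200),(387,385),(338,380)],green=[(482,165),(545,166),(517,440),(452,433)],red=[(605,197),(668,198),(648,437),(583,430)])
for k,v in B.items():
    l,w,h=SZ[k];print(k,*[np.round(x,4) for x in fit(rect(l,w),pix2w(p,np.array(v)/4.6+(150,155),.015+h))])
r=np.array([(62,73),(614,50),(655,364),(85,390)])/5+(355,195)
print("rack",*[np.round(x,4) for x in fit(rect(.160,.282),pix2w(p,r,.014))])
pad=np.array([(102,92),(190,88),(212,358),(119,364),(495,75),(584,70),(617,340),(524,346)])/5+(355,195)
P=pix2w(p,pad,.014);print(P[:4].mean(0),P[4:].mean(0))
print("card foot",pix2w(p,np.array([(88,93),(250,105),(248,130),(90,118)])/4.6+(150,155),0.004))
E
```

```text
navy [0.4955 0.2176] 1.2995 [0.0008 0.0004 0.0007 0.0013]
gold [0.4967 0.1513] 0.9896 [0.001  0.0006 0.0015 0.0021]
green [0.4966 0.0862] 0.0337 [0.0014 0.0009 0.0008 0.0012]
red [0.4923 0.0208] 0.1968 [0.0015 0.0006 0.0004 0.0012]
rack [ 0.4911 -0.3184] 6.6221 [0.0028 0.0033 0.003  0.0033]
[ 0.48065501 -0.22081756  0.014     ] [ 0.50345766 -0.4169664   0.014     ]
card foot [[0.60777883 0.34004942 0.004     ]
 [0.6073853  0.2483529  0.004     ]
 [0.59298059 0.24750725 0.004     ]
 [0.59349292 0.33668068 0.004     ]]
```

Emit:
step_arm([
  {"translation": [0.7,-1,0],"rotation": [0,0,0.5],"jaw": 1},
  {"translation": [0.7,-1,0],"rotation": [0,0,0.5],"jaw": 1},
  {"translation": [0.7,-1,0],"rotation": [0,0,0.5],"jaw": 1},
  {"translation": [0.7,-1,0],"rotation": [0,0,0.5],"jaw": 1},
  {"translation": [0.7,-1,0],"rotation": [0,0,0.5],"jaw": 1},
  {"translation": [0.7,-1,0],"rotation": [0,0,0.5],"jaw": 1},
  {"translation": [0.7,-1,0],"rotation": [0,0,0.5],"jaw": 1},
  {"translation": [0.7,-1,0],"rotation": [0,0,0.5],"jaw": 1},
  {"translation": [0.7,-1,0],"rotation": [0,0,0.6],"jaw": 1},
  {"translation": [0.7,-1,0],"rotation": [0,0,0.6],"jaw": 1},
  {"translation": [0.7,-1,0],"rotation": [0,0,0.5],"jaw": 1},
  {"translation": [0.7,-1,0],"rotation": [0,0,0.5],"jaw": 1},
])

```text
time_s: 1.3
position: [0.4668, 0.1177, 0.231]
tcp_rot: [-0.007, 1.0, -0.0, -0.0]
ft_force: [-0.5, 0.7, 0.8]
grip_width: 0.0851
grasp_force: 0.0
```

Emit:
step_arm([
  {"translation": [0,0,0],"rotation": [0,0,0],"jaw": 1},
  {"translation": [0,0,0],"rotation": [0,0,0],"jaw": 1},
  {"translation": [0,0,0],"rotation": [0,0,0],"jaw": 1},
])

```text
time_s: 1.6
position: [0.4657, 0.1197, 0.231]
tcp_rot: [-0.006, 1.0, 0.0, -0.001]
ft_force: [0.1, 0.0, -0.3]
grip_width: 0.0849
grasp_force: 0.0
```

Run:
```python
from h import *
o=robot.get_obs();print(o["position"],o["tcp_rot"],o["q"])
import json
p=robot.camera_params("wrist");im=robot.snapshot("wrist")
json.dump({k:np.array(v).tolist() for k,v in p.items()},open("w1.json","w"))
cv2.imwrite("pics/w1f.png",im)
cv2.imwrite("pics/w1.png",cv2.resize(im,(800,500)))
```

```text
[0.46565151 0.11965361 0.230975  ] [-6.22521685e-03  9.99980421e-01  7.17021144e-05 -6.31113090e-04] [ 2.51221292e-01  1.85563198e-01 -2.38085676e-01  1.14833720e+00
  4.45277945e-04  2.38770511e-01]
```

View pics/w1.png

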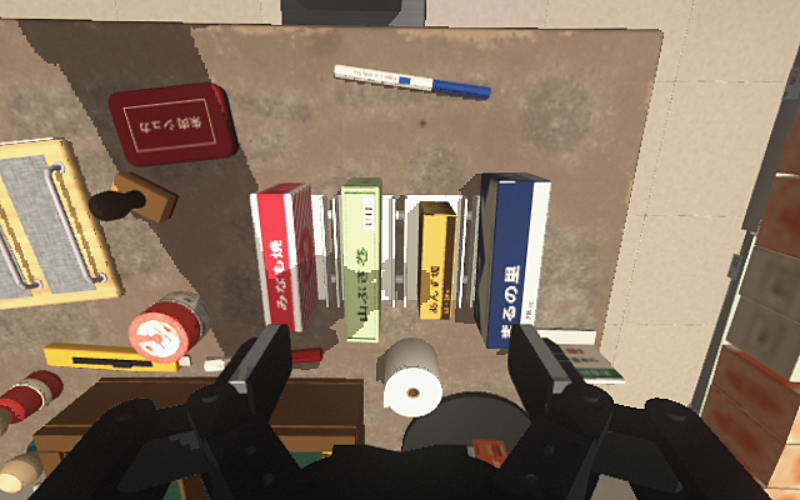

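The wrist view shows red (col ~280), green (~360), gold (~437), navy (~515) and the card at (580,355); zooming for corners.

Run:
```python
import cv2
im=cv2.imread("pics/w1f.png")
cv2.imwrite("pics/c3.png",cv2.resize(im[135:285,195:445],None,fx=3.2,fy=3.2,interpolation=cv2.INTER_CUBIC))
```

```text
(no output)
```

View pics/c3.png

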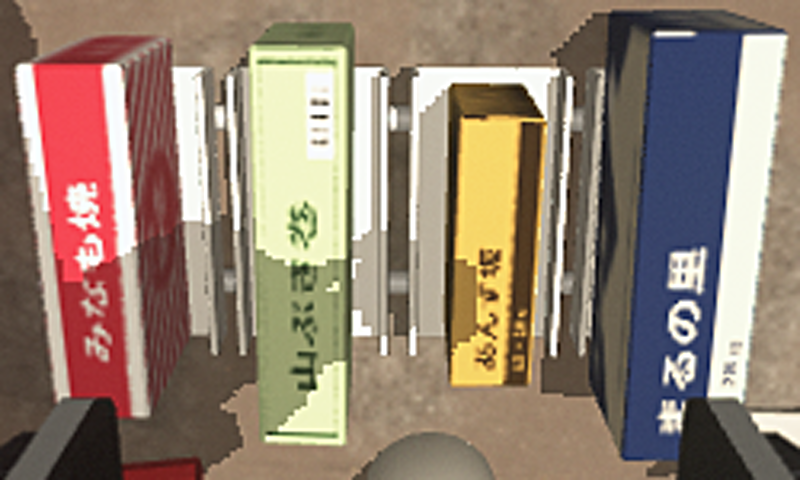

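Run:
```python
from h import *
import json
p={k:np.array(v) for k,v in json.load(open("w1.json")).items()}
B=dict(navy=[None,(622,459),(652,30),(788,33)],gold=[(528,387),(450,385),(457,117),(546,120)],green=[(345,443),(262,440),(250,43),(352,43)],red=[(148,417),None,(17,63),(118,65)])
for k,v in B.items():
    l,w,h=SZ[k];i=[j for j in range(4) if v[j]]
    print(k,*[np.round(x,4) for x in fit(np.array(rect(l,w))[i],pix2w(p,np.array([v[j] for j in i])/3.2+(195,135),.015+h))])
```

```text
navy [0.4959 0.2191] 1.2571 [0.0015 0.0002 0.0015]
gold [0.4967 0.1528] -0.1058 [0.001  0.0014 0.0008 0.0014]
green [0.4962 0.0895] -0.6763 [0.0011 0.0014 0.0011 0.0003]
red [0.4927 0.021 ] -0.1057 [0.0014 0.0017 0.0016]
```

Emit:
step_arm([
  {"translation": [0.22,-0.82,0],"rotation": [0,0,0],"jaw": 0.36},
  {"translation": [0.22,-0.82,0],"rotation": [0,0,0],"jaw": 0.36},
  {"translation": [0.22,-0.82,0],"rotation": [0,0,0],"jaw": 0.36},
  {"translation": [0.24,-0.83,0],"rotation": [0,0,0],"jaw": 0.36},
  {"translation": [0,0,0],"rotation": [0,0,0],"jaw": 0.36},
  {"translation": [0,0,-1],"rotation": [0,0,0],"jaw": 0.36},
  {"translation": [0,0,-1],"rotation": [0,0,0],"jaw": 0.36},
  {"translation": [0,0,-1],"rotation": [0,0,0],"jaw": 0.36},
  {"translation": [0,0,0],"rotation": [0,0,0],"jaw": 0.36},
  {"translation": [0,0,0],"rotation": [0,0,0],"jaw": 0.36},
])

```text
time_s: 2.65
position: [0.4928, 0.0216, 0.1415]
tcp_rot: [-0.007, 1.0, 0.0, -0.001]
ft_force: [0.3, -0.2, 0.5]
grip_width: 0.058
grasp_force: 0.0
```

Emit:
step_arm([
  {"translation": [0,0,-1],"rotation": [0,0,-0.15],"jaw": 0.36},
  {"translation": [0,0,-1],"rotation": [0,0,0],"jaw": 0.36},
  {"translation": [0,0,-0.7],"rotation": [0,0,0],"jaw": 0.36},
  {"translation": [0,0,-0.4],"rotation": [0,0,0],"jaw": 0.36},
  {"translation": [0,0,0],"rotation": [0,0,0],"jaw": 0.36},
  {"translation": [0,0,0],"rotation": [0,0,0],"jaw": 0.36},
])

```text
time_s: 3.25
position: [0.495, 0.0209, 0.0499]
tcp_rot: [-0.001, 1.0, 0.0, 0.001]
ft_force: [0.0, 0.2, -0.2]
grip_width: 0.0579
grasp_force: 0.0
```

Emit:
step_arm([
  {"translation": [0,0,0],"rotation": [0,0,0],"jaw": -1},
  {"translation": [0,0,0],"rotation": [0,0,0],"jaw": -1},
  {"translation": [0,0,0],"rotation": [0,0,0],"jaw": -1},
  {"translation": [0,0,0],"rotation": [0,0,0],"jaw": -1},
  {"translation": [0,0,0],"rotation": [0,0,0],"jaw": -1},
  {"translation": [0,0,0],"rotation": [0,0,0],"jaw": -1},
])

```text
time_s: 3.85
position: [0.4949, 0.0206, 0.0498]
tcp_rot: [-0.001, 1.0, 0.0, 0.002]
ft_force: [-0.7, 0.7, 5.9]
grip_width: 0.0324
grasp_force: 60.3
```

Emit:
step_arm([
  {"translation": [0,0,0.5],"rotation": [0,0,0],"jaw": -1},
  {"translation": [0,0,1],"rotation": [0,0,0],"jaw": -1},
  {"translation": [0,0,1],"rotation": [0,0,0],"jaw": -1},
  {"translation": [0,0,1],"rotation": [0,0,0],"jaw": -1},
  {"translation": [0,0,1],"rotation": [0,0,0],"jaw": -1},
  {"translation": [0,-0.6,0.7],"rotation": [0,0,0.2],"jaw": -1},
  {"translation": [0,-1,0],"rotation": [0,0,0.3],"jaw": -1},
  {"translation": [0,-1,0],"rotation": [0,0,0.3],"jaw": -1},
  {"translation": [0,-1,0],"rotation": [0,0,0.3],"jaw": -1},
  {"translation": [0,-1,0],"rotation": [0,0,0.3],"jaw": -1},
  {"translation": [0,-0.4,0],"rotation": [0,0,0.2],"jaw": -1},
  {"translation": [0,0,0],"rotation": [0,0,0],"jaw": -1},
])

```text
time_s: 5.05
position: [0.4931, -0.131, 0.2042]
tcp_rot: [-0.055, 0.998, -0.0, -0.0]
ft_force: [-1.1, -0.2, -1.4]
grip_width: 0.0324
grasp_force: 60.0
```

Emit:
step_arm([
  {"translation": [0,0,0],"rotation": [0,0,0],"jaw": -1},
  {"translation": [0,0,0],"rotation": [0,0,0],"jaw": -1},
])

```text
time_s: 5.25
position: [0.4932, -0.1286, 0.2042]
tcp_rot: [-0.057, 0.998, 0.0, -0.0]
ft_force: [0.7, 0.1, -1.3]
grip_width: 0.0321
grasp_force: 60.0
```

Run:
```python
from h import *
o=robot.get_obs();print(o["position"],o["tcp_rot"],o["q"],o["ft_force"])
import json
p=robot.camera_params("wrist");im=robot.snapshot("wrist")
json.dump({k:np.array(v).tolist() for k,v in p.items()},open("w2.json","w"))
cv2.imwrite("pics/w2f.png",im)
cv2.imwrite("pics/w2.png",cv2.resize(im[60:360,0:400],None,fx=2,fy=2,interpolation=cv2.INTER_CUBIC))
```

```text
[ 0.49321029 -0.12863847  0.20423731] [-5.69447280e-02  9.98377272e-01  2.75282014e-04 -2.10602268e-04] [-2.55382749e-01  2.47767520e-01 -2.27116865e-01  1.09648196e+00
  3.94485346e-04 -3.69333966e-01] [ 0.72412279  0.06537152 -1.31555096]
```

View pics/w2.png

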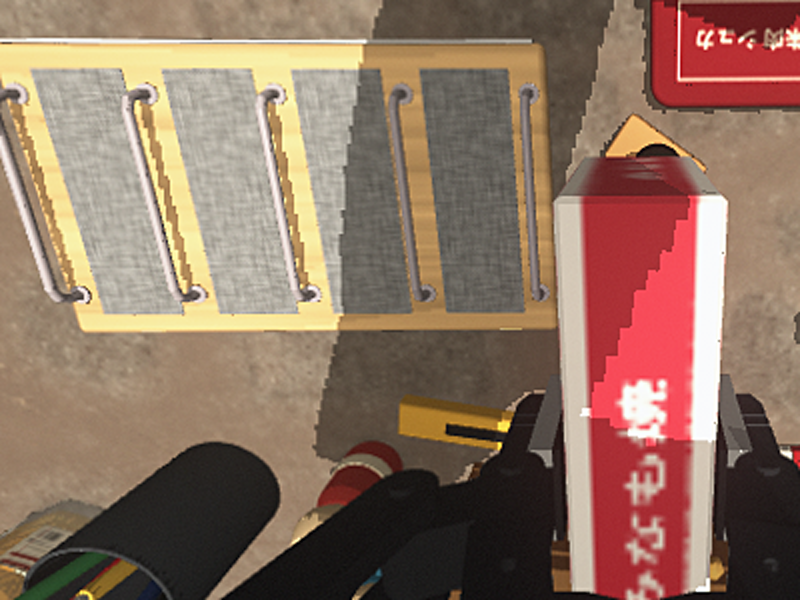

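Run:
```python
from h import *
import json
p={k:np.array(v) for k,v in json.load(open("w2.json")).items()}
P=[[(420,69),(510,69),(525,312),(447,313)],[(290,70),(383,70),(412,313),(332,313)],[(162,70),(255,70),(298,313),(218,314)],[(32,70),(122,70),(184,314),(103,314)]]
C=np.array([pix2w(p,np.array(q)/2+(0,60),.0145).mean(0)[:2] for q in P]);print(C)
print(*fit([(0,.099),(0,.033),(0,-.033),(0,-.099)],C))
# box near edge
E=pix2w(p,np.array([(555,197),(727,199)])/2+(0,60),.2042+.084-.0498)[:,:2]
o=np.array([.4932,-.1286]);th=2*.057;R=np.array([[np.cos(th),-np.sin(th)],[np.sin(th),np.cos(th)]])
print(E,(E-o)@R)
```

```text
[[ 0.48121384 -0.21925288]
 [ 0.48924559 -0.28509711]
 [ 0.49701287 -0.35033418]
 [ 0.504873   -0.41591221]]
[ 0.49308633 -0.31764909] 6.853026900668314 [1.19413058e-04 2.33332551e-04 7.99261432e-05 3.95743955e-05]
[[ 0.43368325 -0.1499524 ]
 [ 0.43052459 -0.11914734]] [[-0.06155934 -0.01444358]
 [-0.06119331  0.01652084]]
```

Emit:
step_arm([
  {"translation": [0.04,-0.95,0],"rotation": [0,0,0],"jaw": -1},
  {"translation": [0.04,-0.95,0],"rotation": [0,0,0],"jaw": -1},
  {"translation": [0.04,-0.95,0],"rotation": [0,0,0],"jaw": -1},
  {"translation": [0.04,-0.95,0],"rotation": [0,0,0],"jaw": -1},
  {"translation": [0.04,-0.95,0],"rotation": [0,0,0.05],"jaw": -1},
  {"translation": [0.04,-0.95,0],"rotation": [0,0,0],"jaw": -1},
  {"translation": [0.04,-0.95,0],"rotation": [0,0,0],"jaw": -1},
  {"translation": [0.04,-0.95,0],"rotation": [0,0,0],"jaw": -1},
  {"translation": [0.04,-0.95,0],"rotation": [0,0,0],"jaw": -1},
  {"translation": [0.04,-1,0],"rotation": [0,0,0],"jaw": -1},
  {"translation": [0,0,-0.5],"rotation": [0,0,0],"jaw": -1},
  {"translation": [0,0,-1],"rotation": [0,0,0],"jaw": -1},
])

```text
time_s: 6.5
position: [0.5077, -0.4177, 0.1612]
tcp_rot: [-0.058, 0.998, -0.002, 0.002]
ft_force: [0.4, 0.2, -1.9]
grip_width: 0.032
grasp_force: 60.3
```

Emit:
step_arm([
  {"translation": [0,0,-1],"rotation": [0,0,0],"jaw": -1},
  {"translation": [0,0,-1],"rotation": [0,0,0],"jaw": -1},
  {"translation": [0,0,0],"rotation": [0,0,0],"jaw": -1},
  {"translation": [0,0,0],"rotation": [0,0,0],"jaw": -1},
  {"translation": [0,0,0],"rotation": [0,0,0],"jaw": -1},
])

```text
time_s: 7.0
position: [0.5069, -0.4165, 0.1014]
tcp_rot: [-0.059, 0.998, -0.001, 0.001]
ft_force: [0.1, -0.7, -1.3]
grip_width: 0.0322
grasp_force: 60.3
```

Emit:
step_arm([
  {"translation": [-0.04,0,-0.8],"rotation": [0,0,0],"jaw": -1},
  {"translation": [0,0,-0.5],"rotation": [0,0,0],"jaw": -1},
  {"translation": [0,0,-0.3],"rotation": [0,0,0],"jaw": -1},
  {"translation": [0,0,0],"rotation": [0,0,0],"jaw": -1},
  {"translation": [0,0,0],"rotation": [0,0,0],"jaw": -1},
  {"translation": [0,0,0],"rotation": [0,0,0],"jaw": -1},
])

```text
time_s: 7.6
position: [0.5052, -0.4168, 0.0528]
tcp_rot: [-0.058, 0.998, -0.001, 0.001]
ft_force: [-0.7, 0.8, -2.0]
grip_width: 0.0319
grasp_force: 60.4
```

Emit:
step_arm([
  {"translation": [0,0.01,-0.05],"rotation": [0,0,0],"jaw": -1},
  {"translation": [0,0,-0.03],"rotation": [0,0,0],"jaw": -1},
  {"translation": [0,0,0],"rotation": [0,0,0],"jaw": -1},
  {"translation": [0,0,0],"rotation": [0,0,0],"jaw": -1},
])

```text
time_s: 8.0
position: [0.5043, -0.4158, 0.049]
tcp_rot: [-0.058, 0.998, -0.0, 0.0]
ft_force: [-0.1, -0.8, -1.1]
grip_width: 0.0322
grasp_force: 60.5
```

Emit:
step_arm([
  {"translation": [0,0,-0.04],"rotation": [0,0,0],"jaw": -1},
  {"translation": [0,0,0],"rotation": [0,0,0],"jaw": -1},
  {"translation": [0,0,0],"rotation": [0,0,0],"jaw": -1},
])

```text
time_s: 8.3
position: [0.5043, -0.4158, 0.0489]
tcp_rot: [-0.058, 0.998, -0.0, 0.0]
ft_force: [-1.1, 0.5, 5.1]
grip_width: 0.0319
grasp_force: 61.1
```

Emit:
step_arm([
  {"translation": [0,0,0],"rotation": [0,0,0],"jaw": 0},
  {"translation": [0,0,0],"rotation": [0,0,0],"jaw": 0.3},
  {"translation": [0,0,0],"rotation": [0,0,0],"jaw": 0.3},
  {"translation": [0,0,0],"rotation": [0,0,0],"jaw": 0.3},
  {"translation": [0,0,0.5],"rotation": [0,0,0],"jaw": 0.3},
  {"translation": [0,0,1],"rotation": [0,0,0],"jaw": 0.3},
  {"translation": [0,0,1],"rotation": [0,0,0],"jaw": 0.3},
  {"translation": [0,0,1],"rotation": [0,0,0],"jaw": 0.3},
  {"translation": [0,1,1],"rotation": [0,0,-0.1],"jaw": 0.3},
  {"translation": [0,1,0.3],"rotation": [0,0,-0.1],"jaw": 0.3},
  {"translation": [0,1,0],"rotation": [0,0,-0.1],"jaw": 0.3},
  {"translation": [0,1,0],"rotation": [0,0,-0.1],"jaw": 0.3},
])

```text
time_s: 9.5
position: [0.5045, -0.2949, 0.1924]
tcp_rot: [-0.044, 0.999, -0.0, 0.001]
ft_force: [0.3, 0.4, -0.5]
grip_width: 0.0555
grasp_force: 0.0
```

Emit:
step_arm([
  {"translation": [0,1,0],"rotation": [0,0,-0.1],"jaw": 0.3},
  {"translation": [0,1,0],"rotation": [0,0,-0.1],"jaw": 0.3},
  {"translation": [0,1,0],"rotation": [0,0,-0.1],"jaw": 0.3},
  {"translation": [0,1,0],"rotation": [0,0,-0.1],"jaw": 0.3},
  {"translation": [0,1,0],"rotation": [0,0,-0.1],"jaw": 0.3},
  {"translation": [0,1,0],"rotation": [0,0,-0.1],"jaw": 0.3},
  {"translation": [0,1,0],"rotation": [0,0,-0.1],"jaw": 0.3},
  {"translation": [0,1,0],"rotation": [0,0,-0.1],"jaw": 0.3},
  {"translation": [0,1,0],"rotation": [0,0,-0.2],"jaw": 0.3},
  {"translation": [0,1,0],"rotation": [0,0,-0.2],"jaw": 0.3},
  {"translation": [0,1,0],"rotation": [0,0,-0.1],"jaw": 0.3},
  {"translation": [0,1,0],"rotation": [0,0,0],"jaw": 0.3},
])

```text
time_s: 10.7
position: [0.5041, 0.0655, 0.1917]
tcp_rot: [0.001, 1.0, -0.0, 0.0]
ft_force: [1.1, -0.2, -0.1]
grip_width: 0.0556
grasp_force: 0.0
```

Emit:
step_arm([
  {"translation": [-0.2,0.8,0],"rotation": [0,0,0],"jaw": 0.3},
  {"translation": [0,0,-1],"rotation": [0,0,0],"jaw": 0.3},
  {"translation": [0,0,0],"rotation": [0,0,0],"jaw": 0.3},
  {"translation": [0,0,0],"rotation": [0,0,0],"jaw": 0.3},
])

```text
time_s: 11.1
position: [0.4975, 0.0881, 0.1615]
tcp_rot: [0.001, 1.0, -0.0, -0.001]
ft_force: [-0.1, -0.8, 0.7]
grip_width: 0.055
grasp_force: 0.0
```

Emit:
step_arm([
  {"translation": [-0.03,0,-1],"rotation": [0,0,0],"jaw": 0.3},
  {"translation": [0,0,-1],"rotation": [0,0,0],"jaw": 0.3},
  {"translation": [0,0,-1],"rotation": [0,0,0],"jaw": 0.3},
  {"translation": [0,0,-0.6],"rotation": [0,0,0],"jaw": 0.3},
  {"translation": [0,0,-0.4],"rotation": [0,0,0],"jaw": 0.3},
  {"translation": [0,0,0],"rotation": [0,0,0],"jaw": 0.3},
  {"translation": [0,0,0],"rotation": [0,0,0],"jaw": 0.3},
])

```text
time_s: 11.8
position: [0.4984, 0.088, 0.0427]
tcp_rot: [0.001, 1.0, 0.0, 0.001]
ft_force: [-0.5, 0.1, 0.5]
grip_width: 0.0555
grasp_force: 0.0
```

Emit:
step_arm([
  {"translation": [0,0,0],"rotation": [0,0,0],"jaw": -1},
  {"translation": [0,0,0],"rotation": [0,0,0],"jaw": -1},
  {"translation": [0,0,0],"rotation": [0,0,0],"jaw": -1},
  {"translation": [0,0,0],"rotation": [0,0,0],"jaw": -1},
  {"translation": [0,0,0],"rotation": [0,0,0],"jaw": -1},
  {"translation": [0,0,0],"rotation": [0,0,0],"jaw": -1},
])

```text
time_s: 12.4
position: [0.4987, 0.0883, 0.0431]
tcp_rot: [0.001, 1.0, 0.0, 0.002]
ft_force: [-0.3, -1.0, 6.2]
grip_width: 0.0296
grasp_force: 60.2
```

Emit:
step_arm([
  {"translation": [0,0,0.5],"rotation": [0,0,0],"jaw": -1},
  {"translation": [0,0,1],"rotation": [0,0,0],"jaw": -1},
  {"translation": [0,0,1],"rotation": [0,0,0],"jaw": -1},
  {"translation": [0,0,1],"rotation": [0,0,0],"jaw": -1},
  {"translation": [0,-0.4,1],"rotation": [0,0,0],"jaw": -1},
  {"translation": [0,-1,0.5],"rotation": [0,0,0.1],"jaw": -1},
  {"translation": [0,-1,0],"rotation": [0,0,0.1],"jaw": -1},
  {"translation": [0,-1,0],"rotation": [0,0,0.1],"jaw": -1},
  {"translation": [0,-1,0],"rotation": [0,0,0.1],"jaw": -1},
  {"translation": [0,-1,0],"rotation": [0,0,0.2],"jaw": -1},
  {"translation": [0,-1,0],"rotation": [0,0,0.2],"jaw": -1},
  {"translation": [0,-1,0],"rotation": [0,0,0.2],"jaw": -1},
])

```text
time_s: 13.6
position: [0.4967, -0.1347, 0.1915]
tcp_rot: [-0.034, 0.999, 0.0, -0.0]
ft_force: [0.8, 1.2, -0.9]
grip_width: 0.0301
grasp_force: 59.7
```

Emit:
step_arm([
  {"translation": [0,-1,0],"rotation": [0,0,0.2],"jaw": -1},
  {"translation": [0,-1,0],"rotation": [0,0,0.1],"jaw": -1},
  {"translation": [0,-1,0],"rotation": [0,0,0.1],"jaw": -1},
  {"translation": [0,-1,0],"rotation": [0,0,0.1],"jaw": -1},
  {"translation": [0,-1,0],"rotation": [0,0,0.1],"jaw": -1},
  {"translation": [0,-1,0],"rotation": [0,0,0.1],"jaw": -1},
  {"translation": [0,-0.9,0],"rotation": [0,0,0],"jaw": -1},
  {"translation": [0,-0.35,-0.5],"rotation": [0,0,0],"jaw": -1},
  {"translation": [0,0,-1],"rotation": [0,0,0],"jaw": -1},
  {"translation": [0,0,-1],"rotation": [0,0,0],"jaw": -1},
  {"translation": [0,0,0],"rotation": [0,0,0],"jaw": -1},
  {"translation": [0,0,0],"rotation": [0,0,0],"jaw": -1},
])

```text
time_s: 14.8
position: [0.4965, -0.3499, 0.1158]
tcp_rot: [-0.059, 0.998, 0.001, -0.001]
ft_force: [0.2, -1.1, -0.4]
grip_width: 0.0299
grasp_force: 59.7
```

Emit:
step_arm([
  {"translation": [0.06,-0.02,-1],"rotation": [0,0,0],"jaw": -1},
  {"translation": [0,0,-0.8],"rotation": [0,0,0],"jaw": -1},
  {"translation": [0,0,-0.4],"rotation": [0,0,0],"jaw": -1},
  {"translation": [0,0,-0.15],"rotation": [0,0,0],"jaw": -1},
  {"translation": [0,0,0],"rotation": [0,0,0],"jaw": -1},
  {"translation": [0,0,0],"rotation": [0,0,0],"jaw": -1},
  {"translation": [0,0,0],"rotation": [0,0,0],"jaw": -1},
])

```text
time_s: 15.5
position: [0.5001, -0.3524, 0.0476]
tcp_rot: [-0.058, 0.998, -0.001, 0.001]
ft_force: [0.3, -0.6, -2.2]
grip_width: 0.0298
grasp_force: 59.9
```

Emit:
step_arm([
  {"translation": [-0.06,0.05,-0.1],"rotation": [0,0,0],"jaw": -1},
  {"translation": [0,0,-0.06],"rotation": [0,0,0],"jaw": -1},
  {"translation": [0,0,0],"rotation": [0,0,0],"jaw": -1},
  {"translation": [0,0,0],"rotation": [0,0,0],"jaw": -1},
  {"translation": [0,0,0],"rotation": [0,0,0],"jaw": -1},
])

```text
time_s: 16.0
position: [0.4973, -0.3503, 0.0421]
tcp_rot: [-0.058, 0.998, -0.0, 0.0]
ft_force: [-3.0, 1.3, 6.2]
grip_width: 0.0299
grasp_force: 60.7
```

Emit:
step_arm([
  {"translation": [0,0,0],"rotation": [0,0,0],"jaw": 0},
  {"translation": [0,0,0],"rotation": [0,0,0],"jaw": 0.22},
  {"translation": [0,0,0],"rotation": [0,0,0],"jaw": 0.22},
  {"translation": [0,0,0],"rotation": [0,0,0],"jaw": 0.22},
  {"translation": [0,0,0.5],"rotation": [0,0,0],"jaw": 0.22},
  {"translation": [0,0,1],"rotation": [0,0,0],"jaw": 0.22},
  {"translation": [0,0,1],"rotation": [0,0,0],"jaw": 0.22},
  {"translation": [0,0,1],"rotation": [0,0,0],"jaw": 0.22},
  {"translation": [0,1,1],"rotation": [0,0,-0.1],"jaw": 0.22},
  {"translation": [0,1,0.3],"rotation": [0,0,-0.1],"jaw": 0.22},
  {"translation": [0,1,0],"rotation": [0,0,-0.1],"jaw": 0.22},
  {"translation": [0,1,0],"rotation": [0,0,-0.1],"jaw": 0.22},
])

```text
time_s: 17.2
position: [0.4977, -0.2295, 0.1861]
tcp_rot: [-0.044, 0.999, -0.0, 0.001]
ft_force: [0.9, -0.6, 0.3]
grip_width: 0.0519
grasp_force: 0.0
```

Emit:
step_arm([
  {"translation": [0,1,0],"rotation": [0,0,-0.1],"jaw": 0.22},
  {"translation": [0,1,0],"rotation": [0,0,-0.1],"jaw": 0.22},
  {"translation": [0,1,0],"rotation": [0,0,-0.1],"jaw": 0.22},
  {"translation": [0,1,0],"rotation": [0,0,-0.1],"jaw": 0.22},
  {"translation": [0,1,0],"rotation": [0,0,-0.1],"jaw": 0.22},
  {"translation": [0,1,0],"rotation": [0,0,-0.1],"jaw": 0.22},
  {"translation": [0,1,0],"rotation": [0,0,-0.1],"jaw": 0.22},
  {"translation": [0,1,0],"rotation": [0,0,-0.1],"jaw": 0.22},
  {"translation": [0,1,0],"rotation": [0,0,-0.1],"jaw": 0.22},
  {"translation": [0,1,0],"rotation": [0,0,-0.1],"jaw": 0.22},
  {"translation": [0,1,0],"rotation": [0,0,-0.1],"jaw": 0.22},
  {"translation": [0,1,0],"rotation": [0,0,-0.05],"jaw": 0.22},
])

```text
time_s: 18.4
position: [0.4973, 0.1309, 0.1854]
tcp_rot: [-0.004, 1.0, -0.0, 0.0]
ft_force: [1.0, -0.3, -0.2]
grip_width: 0.0522
grasp_force: 0.0
```

Emit:
step_arm([
  {"translation": [0,0.7,0],"rotation": [0,0,0],"jaw": 0.22},
  {"translation": [0,0,-1],"rotation": [0,0,0],"jaw": 0.22},
  {"translation": [0,0,0],"rotation": [0,0,0],"jaw": 0.22},
  {"translation": [0,0,0],"rotation": [0,0,0],"jaw": 0.22},
  {"translation": [0,0,0],"rotation": [0,0,0],"jaw": 0.22},
])

```text
time_s: 18.9
position: [0.4978, 0.1504, 0.1563]
tcp_rot: [-0.004, 1.0, 0.0, 0.0]
ft_force: [-0.5, 0.1, 0.6]
grip_width: 0.0521
grasp_force: 0.0
```

Emit:
step_arm([
  {"translation": [-0.06,0.05,-1],"rotation": [0,0,0],"jaw": 0.22},
  {"translation": [0,0,-1],"rotation": [0,0,0],"jaw": 0.22},
  {"translation": [0,0,-0.9],"rotation": [0,0,0],"jaw": 0.22},
  {"translation": [0,0,-0.6],"rotation": [0,0,0],"jaw": 0.22},
  {"translation": [0,0,-0.3],"rotation": [0,0,0],"jaw": 0.22},
  {"translation": [0,0,0],"rotation": [0,0,0],"jaw": 0.22},
  {"translation": [0,0,0],"rotation": [0,0,0],"jaw": 0.22},
])

```text
time_s: 19.6
position: [0.4966, 0.1523, 0.0425]
tcp_rot: [-0.004, 1.0, 0.0, 0.001]
ft_force: [-0.5, 1.0, -0.7]
grip_width: 0.0519
grasp_force: 0.0
```

Emit:
step_arm([
  {"translation": [0,0,0],"rotation": [0,0,0],"jaw": -1},
  {"translation": [0,0,0],"rotation": [0,0,0],"jaw": -1},
  {"translation": [0,0,0],"rotation": [0,0,0],"jaw": -1},
  {"translation": [0,0,0],"rotation": [0,0,0],"jaw": -1},
  {"translation": [0,0,0],"rotation": [0,0,0],"jaw": -1},
  {"translation": [0,0,0],"rotation": [0,0,0],"jaw": -1},
])

```text
time_s: 20.2
position: [0.4968, 0.1526, 0.0428]
tcp_rot: [-0.004, 1.0, 0.0, 0.001]
ft_force: [-0.0, -0.2, 5.9]
grip_width: 0.0281
grasp_force: 59.8
```

Emit:
step_arm([
  {"translation": [0,0,0.5],"rotation": [0,0,0],"jaw": -1},
  {"translation": [0,0,1],"rotation": [0,0,0],"jaw": -1},
  {"translation": [0,0,1],"rotation": [0,0,0],"jaw": -1},
  {"translation": [0,0,1],"rotation": [0,0,0],"jaw": -1},
  {"translation": [0,-0.4,1],"rotation": [0,0,0],"jaw": -1},
  {"translation": [0,-1,0.5],"rotation": [0,0,0.1],"jaw": -1},
  {"translation": [0,-1,0],"rotation": [0,0,0.1],"jaw": -1},
  {"translation": [0,-1,0],"rotation": [0,0,0.1],"jaw": -1},
  {"translation": [0,-1,0],"rotation": [0,0,0.1],"jaw": -1},
  {"translation": [0,-1,0],"rotation": [0,0,0.1],"jaw": -1},
  {"translation": [0,-1,0],"rotation": [0,0,0.2],"jaw": -1},
  {"translation": [0,-1,0],"rotation": [0,0,0.2],"jaw": -1},
])

```text
time_s: 21.4
position: [0.4951, -0.0709, 0.1914]
tcp_rot: [-0.036, 0.999, 0.0, -0.0]
ft_force: [0.9, -0.2, -1.3]
grip_width: 0.028
grasp_force: 59.3
```

Emit:
step_arm([
  {"translation": [-0.05,-1,0],"rotation": [0,0,0.2],"jaw": -1},
  {"translation": [-0.05,-1,0],"rotation": [0,0,0.1],"jaw": -1},
  {"translation": [-0.05,-1,0],"rotation": [0,0,0.1],"jaw": -1},
  {"translation": [-0.05,-1,0],"rotation": [0,0,0.1],"jaw": -1},
  {"translation": [0,-1,0],"rotation": [0,0,0.1],"jaw": -1},
  {"translation": [0,-1,0],"rotation": [0,0,0.1],"jaw": -1},
  {"translation": [0,-0.9,0],"rotation": [0,0,0],"jaw": -1},
  {"translation": [0,-0.3,-0.5],"rotation": [0,0,0],"jaw": -1},
  {"translation": [0,0,-1],"rotation": [0,0,0],"jaw": -1},
  {"translation": [0,0,-1],"rotation": [0,0,0],"jaw": -1},
  {"translation": [0,0,0],"rotation": [0,0,0],"jaw": -1},
  {"translation": [0,0,0],"rotation": [0,0,0],"jaw": -1},
])

```text
time_s: 22.6
position: [0.489, -0.2854, 0.1163]
tcp_rot: [-0.06, 0.998, 0.001, -0.001]
ft_force: [0.9, 0.5, -0.5]
grip_width: 0.0277
grasp_force: 59.3
```

Emit:
step_arm([
  {"translation": [0,0,-1],"rotation": [0,0,-0.03],"jaw": -1},
  {"translation": [0,0,-0.8],"rotation": [0,0,0],"jaw": -1},
  {"translation": [0,0,-0.4],"rotation": [0,0,0],"jaw": -1},
  {"translation": [0,0,-0.2],"rotation": [0,0,0],"jaw": -1},
  {"translation": [0,0,0],"rotation": [0,0,0],"jaw": -1},
  {"translation": [0,0,0],"rotation": [0,0,0],"jaw": -1},
  {"translation": [0,0,0],"rotation": [0,0,0],"jaw": -1},
])

```text
time_s: 23.3
position: [0.4905, -0.2864, 0.0457]
tcp_rot: [-0.059, 0.998, -0.001, 0.001]
ft_force: [0.1, -0.1, -0.2]
grip_width: 0.0278
grasp_force: 59.3
```

Emit:
step_arm([
  {"translation": [-0.05,0.03,-0.07],"rotation": [0,0,0],"jaw": -1},
  {"translation": [0,0,-0.05],"rotation": [0,0,0],"jaw": -1},
  {"translation": [0,0,0],"rotation": [0,0,0],"jaw": -1},
  {"translation": [0,0,0],"rotation": [0,0,0],"jaw": -1},
  {"translation": [0,0,0],"rotation": [0,0,0],"jaw": -1},
])

```text
time_s: 23.8
position: [0.4881, -0.2851, 0.0418]
tcp_rot: [-0.059, 0.998, -0.0, 0.0]
ft_force: [-0.6, 0.4, 5.9]
grip_width: 0.0277
grasp_force: 60.0
```

Emit:
step_arm([
  {"translation": [0,0,0],"rotation": [0,0,0],"jaw": 0},
  {"translation": [0,0,0],"rotation": [0,0,0],"jaw": 0.22},
  {"translation": [0,0,0],"rotation": [0,0,0],"jaw": 0.22},
  {"translation": [0,0,0],"rotation": [0,0,0],"jaw": 0.22},
  {"translation": [0,0,0.5],"rotation": [0,0,0],"jaw": 0.22},
  {"translation": [0,0,1],"rotation": [0,0,0],"jaw": 0.22},
  {"translation": [0,0,1],"rotation": [0,0,0],"jaw": 0.22},
  {"translation": [0,0,1],"rotation": [0,0,0],"jaw": 0.5},
  {"translation": [0,1,1],"rotation": [0,0,-0.1],"jaw": 0.5},
  {"translation": [0,1,0.3],"rotation": [0,0,-0.1],"jaw": 0.5},
  {"translation": [0,1,0],"rotation": [0,0,-0.1],"jaw": 0.5},
  {"translation": [0,1,0],"rotation": [0,0,-0.1],"jaw": 0.5},
])

```text
time_s: 25.0
position: [0.4883, -0.164, 0.1855]
tcp_rot: [-0.045, 0.999, -0.0, 0.001]
ft_force: [-0.3, -0.3, -0.9]
grip_width: 0.064
grasp_force: 0.0
```

Emit:
step_arm([
  {"translation": [0.05,1,0],"rotation": [0,0,-0.1],"jaw": 0.5},
  {"translation": [0.05,1,0],"rotation": [0,0,-0.1],"jaw": 0.5},
  {"translation": [0.05,1,0],"rotation": [0,0,-0.1],"jaw": 0.5},
  {"translation": [0.05,1,0],"rotation": [0,0,-0.1],"jaw": 0.5},
  {"translation": [0.05,1,0],"rotation": [0,0,-0.1],"jaw": 0.5},
  {"translation": [0,1,0],"rotation": [0,0,-0.1],"jaw": 0.5},
  {"translation": [0,1,0],"rotation": [0,0,-0.1],"jaw": 0.5},
  {"translation": [0,1,0],"rotation": [0,0,-0.1],"jaw": 0.5},
  {"translation": [0,1,0],"rotation": [0,0,-0.1],"jaw": 0.5},
  {"translation": [0,1,0],"rotation": [0,0,-0.1],"jaw": 0.5},
  {"translation": [0,1,0],"rotation": [0,0,0],"jaw": 0.5},
  {"translation": [0,1,0],"rotation": [0,0,0],"jaw": 0.5},
])

```text
time_s: 26.2
position: [0.4953, 0.1963, 0.1847]
tcp_rot: [-0.01, 1.0, -0.0, -0.0]
ft_force: [0.3, 0.6, -0.4]
grip_width: 0.0641
grasp_force: 0.0
```

Emit:
step_arm([
  {"translation": [0,0.78,0],"rotation": [0,0,0],"jaw": 0.5},
  {"translation": [0,0,-1],"rotation": [0,0,0],"jaw": 0.5},
  {"translation": [0,0,0],"rotation": [0,0,0],"jaw": 0.5},
  {"translation": [0,0,0],"rotation": [0,0,0],"jaw": 0.5},
  {"translation": [0,0,0],"rotation": [0,0,0],"jaw": 0.5},
])

```text
time_s: 26.7
position: [0.496, 0.2182, 0.1557]
tcp_rot: [-0.01, 1.0, 0.0, 0.0]
ft_force: [-0.4, 1.4, -0.1]
grip_width: 0.064
grasp_force: 0.0
```

Emit:
step_arm([
  {"translation": [-0.02,0,-1],"rotation": [0,0,0],"jaw": 0.5},
  {"translation": [0,0,-1],"rotation": [0,0,0],"jaw": 0.5},
  {"translation": [0,0,-0.8],"rotation": [0,0,0],"jaw": 0.5},
  {"translation": [0,0,-0.5],"rotation": [0,0,0],"jaw": 0.5},
  {"translation": [0,0,-0.4],"rotation": [0,0,0],"jaw": 0.5},
  {"translation": [0,0,0],"rotation": [0,0,0],"jaw": 0.5},
  {"translation": [0,0,0],"rotation": [0,0,0],"jaw": 0.5},
])

```text
time_s: 27.4
position: [0.4957, 0.2185, 0.0446]
tcp_rot: [-0.01, 1.0, 0.0, 0.001]
ft_force: [0.5, 0.9, 0.3]
grip_width: 0.0636
grasp_force: 0.0
```

Emit:
step_arm([
  {"translation": [0,0,0],"rotation": [0,0,0],"jaw": -1},
  {"translation": [0,0,0],"rotation": [0,0,0],"jaw": -1},
  {"translation": [0,0,0],"rotation": [0,0,0],"jaw": -1},
  {"translation": [0,0,0],"rotation": [0,0,0],"jaw": -1},
  {"translation": [0,0,0],"rotation": [0,0,0],"jaw": -1},
  {"translation": [0,0,0],"rotation": [0,0,0],"jaw": -1},
])

```text
time_s: 28.0
position: [0.4962, 0.2189, 0.0452]
tcp_rot: [-0.01, 1.0, 0.0, 0.001]
ft_force: [0.3, -0.8, 5.8]
grip_width: 0.0418
grasp_force: 62.8
```

Emit:
step_arm([
  {"translation": [0,0,0.5],"rotation": [0,0,0],"jaw": -1},
  {"translation": [0,0,1],"rotation": [0,0,0],"jaw": -1},
  {"translation": [0,0,1],"rotation": [0,0,0],"jaw": -1},
  {"translation": [0,0,1],"rotation": [0,0,0],"jaw": -1},
  {"translation": [0,-0.4,1],"rotation": [0,0,0],"jaw": -1},
  {"translation": [0,-1,0.5],"rotation": [0,0,0.1],"jaw": -1},
  {"translation": [0,-1,0],"rotation": [0,0,0.1],"jaw": -1},
  {"translation": [0,-1,0],"rotation": [0,0,0.1],"jaw": -1},
  {"translation": [0,-1,0],"rotation": [0,0,0.1],"jaw": -1},
  {"translation": [0,-1,0],"rotation": [0,0,0.1],"jaw": -1},
  {"translation": [0,-1,0],"rotation": [0,0,0.1],"jaw": -1},
  {"translation": [0,-1,0],"rotation": [0,0,0.1],"jaw": -1},
])

```text
time_s: 29.2
position: [0.4941, -0.0046, 0.1934]
tcp_rot: [-0.035, 0.999, 0.0, -0.001]
ft_force: [0.5, 0.9, -2.0]
grip_width: 0.0415
grasp_force: 61.9
```

Emit:
step_arm([
  {"translation": [-0.1,-1,0],"rotation": [0,0,0.2],"jaw": -1},
  {"translation": [-0.1,-1,0],"rotation": [0,0,0.1],"jaw": -1},
  {"translation": [-0.1,-1,0],"rotation": [0,0,0.1],"jaw": -1},
  {"translation": [-0.1,-1,0],"rotation": [0,0,0.1],"jaw": -1},
  {"translation": [-0.05,-1,0],"rotation": [0,0,0.1],"jaw": -1},
  {"translation": [0,-1,0],"rotation": [0,0,0.1],"jaw": -1},
  {"translation": [0,-0.9,0],"rotation": [0,0,0],"jaw": -1},
  {"translation": [0,-0.3,-0.5],"rotation": [0,0,0],"jaw": -1},
  {"translation": [0,0,-1],"rotation": [0,0,0],"jaw": -1},
  {"translation": [0,0,-1],"rotation": [0,0,0],"jaw": -1},
  {"translation": [0,0,0],"rotation": [0,0,0],"jaw": -1},
  {"translation": [0,0,0],"rotation": [0,0,0],"jaw": -1},
])

```text
time_s: 30.4
position: [0.4807, -0.2191, 0.1186]
tcp_rot: [-0.059, 0.998, 0.001, -0.001]
ft_force: [0.7, 0.7, -1.1]
grip_width: 0.0415
grasp_force: 61.6
```

Emit:
step_arm([
  {"translation": [-0.02,0,-1],"rotation": [0,0,0],"jaw": -1},
  {"translation": [0,0,-0.8],"rotation": [0,0,0],"jaw": -1},
  {"translation": [0,0,-0.4],"rotation": [0,0,0],"jaw": -1},
  {"translation": [0,0,-0.2],"rotation": [0,0,0],"jaw": -1},
  {"translation": [0,0,0],"rotation": [0,0,0],"jaw": -1},
  {"translation": [0,0,0],"rotation": [0,0,0],"jaw": -1},
  {"translation": [0,0,0],"rotation": [0,0,0],"jaw": -1},
])

```text
time_s: 31.1
position: [0.4819, -0.22, 0.048]
tcp_rot: [-0.059, 0.998, -0.001, 0.001]
ft_force: [0.1, 0.3, -2.1]
grip_width: 0.0413
grasp_force: 61.9
```

Emit:
step_arm([
  {"translation": [-0.02,0.01,-0.07],"rotation": [0,0,0],"jaw": -1},
  {"translation": [0,0,-0.05],"rotation": [0,0,0],"jaw": -1},
  {"translation": [0,0,0],"rotation": [0,0,0],"jaw": -1},
  {"translation": [0,0,0],"rotation": [0,0,0],"jaw": -1},
  {"translation": [0,0,0],"rotation": [0,0,0],"jaw": -1},
])

```text
time_s: 31.6
position: [0.4806, -0.2194, 0.0442]
tcp_rot: [-0.059, 0.998, -0.0, 0.001]
ft_force: [-1.7, -0.0, 5.9]
grip_width: 0.0414
grasp_force: 62.7
```

Emit:
step_arm([
  {"translation": [0,0,0],"rotation": [0,0,0],"jaw": 0.2},
  {"translation": [0,0,0],"rotation": [0,0,0],"jaw": 0.4},
  {"translation": [0,0,0],"rotation": [0,0,0],"jaw": 0.4},
  {"translation": [0,0,0],"rotation": [0,0,0],"jaw": 0.4},
  {"translation": [0,0,0.5],"rotation": [0,0,0],"jaw": 0.4},
  {"translation": [0,0,1],"rotation": [0,0,0],"jaw": 0.4},
  {"translation": [0,0,1],"rotation": [0,0,0],"jaw": 0.4},
  {"translation": [0,0,1],"rotation": [0,0,0],"jaw": 0.4},
  {"translation": [0,0,1],"rotation": [0,0,0],"jaw": 0.4},
  {"translation": [0,0,1],"rotation": [0,0,0],"jaw": 0.4},
  {"translation": [-1,-1,0.5],"rotation": [0,0,0],"jaw": 0.4},
  {"translation": [0,-1,0],"rotation": [0,0,0],"jaw": 0.4},
])

```text
time_s: 32.8
position: [0.4491, -0.2795, 0.2262]
tcp_rot: [-0.06, 0.998, -0.001, 0.001]
ft_force: [1.4, -0.6, -0.3]
grip_width: 0.0593
grasp_force: 0.0
```

Emit:
step_arm([
  {"translation": [0,-1,0],"rotation": [0,0,0],"jaw": 0.4},
  {"translation": [0,0,0],"rotation": [0,0,0],"jaw": 0.4},
  {"translation": [0,0,0],"rotation": [0,0,0],"jaw": 0.4},
  {"translation": [0,0,0],"rotation": [0,0,0],"jaw": 0.4},
])

```text
time_s: 33.2
position: [0.45, -0.3084, 0.2229]
tcp_rot: [-0.059, 0.998, 0.001, -0.0]
ft_force: [0.3, 0.1, 0.1]
grip_width: 0.06
grasp_force: 0.0
```

Run:
```python
from h import *
o=robot.get_obs();print(o["position"],o["tcp_rot"])
import json
p=robot.camera_params("wrist");im=robot.snapshot("wrist")
json.dump({k:np.array(v).tolist() for k,v in p.items()},open("w3.json","w"))
cv2.imwrite("pics/w3.png",cv2.resize(im[110:290,200:440],None,fx=3.3,fy=3.3,interpolation=cv2.INTER_CUBIC))
cv2.imwrite("pics/s3.png",robot.snapshot("scene"))
```

```text
[ 0.44998047 -0.30842794  0.22285828] [-5.92617594e-02  9.98242281e-01  5.01214689e-04 -3.76752502e-04]
```

View pics/w3.png

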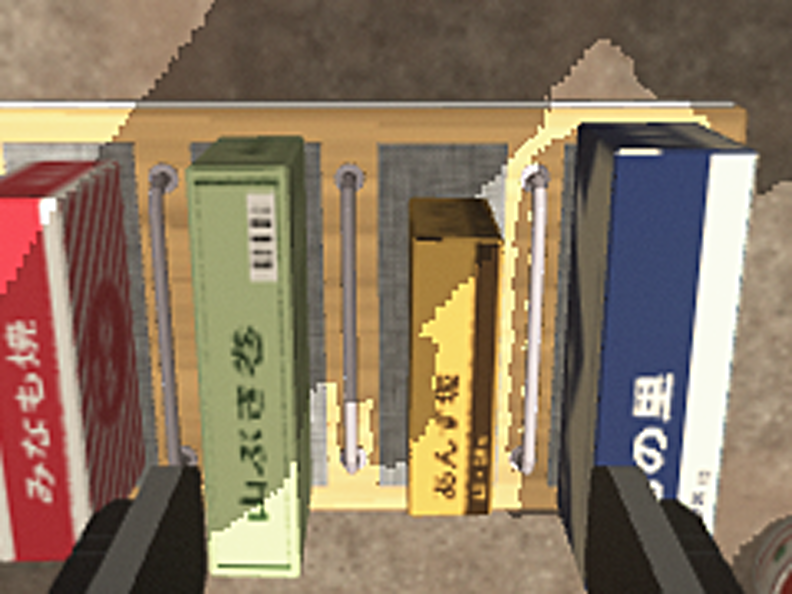

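View pics/s3.png

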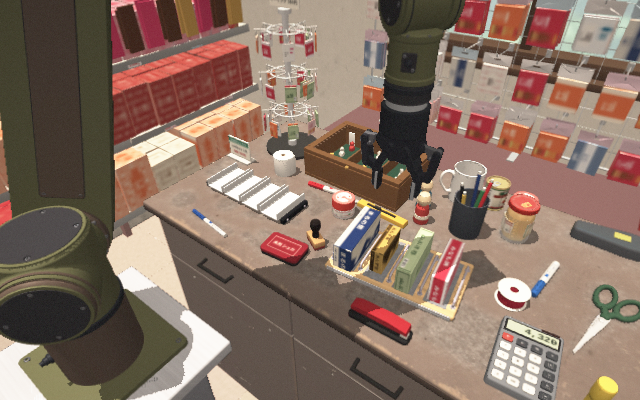

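Run:
```python
from h import *
import json
p={k:np.array(v) for k,v in json.load(open("w3.json")).items()}
f=lambda q,z:pix2w(p,np.array(q)/3.3+(200,110),z)[:,:2]
th=np.radians(6.75);R=np.array([[np.cos(th),-np.sin(th)],[np.sin(th),np.cos(th)]]);t=np.array([.4925,-.318])
B=dict(gold=[(490,513),(411,514),(411,237),(502,238)],green=[(299,575),(210,573),(188,182),(303,182)])
for k,v in B.items():
    l,w,h=SZ[k];c,a,r=fit(rect(l,w),f(v,.0145+h));print(k,np.round((c-t)@R*1e3,1),a-6.75,np.round(r,4))
print("navy near",np.round((f([(612,150),(757,152)],.0775)-t)@R*1e3,1))
print("red near",np.round((f([(62,198)],.0835)-t)@R*1e3,1))
print("pad2 near",np.round((f([(378,145),(507,145)],.0145)-t)@R*1e3,1))
print("wires 2,3,4 near ends (y 66,0,-66)",np.round((f([(537,180),(349,178),(160,180)],.0145)-t)@R*1e3,1))
print("board near corner (-80,141)",np.round((f([(746,106)],.014)-t)@R*1e3,1))
```

```text
gold [-1.3 34.3] -0.045041972018609044 [0.0018 0.0014 0.0012 0.0014]
green [  1.3 -29.6] -1.2434995046562403 [0.0036 0.0038 0.0042 0.0035]
navy near [[-74.8  78.5]
 [-74.2 120.4]]
red near [[-61.9 -79.7]]
pad2 near [[-66.4  10. ]
 [-66.4  55.4]]
wires 2,3,4 near ends (y 66,0,-66) [[-54.   66.5]
 [-54.7  -0.3]
 [-53.9 -67.5]]
board near corner (-80,141) [[-79.9 138.1]]
```

Emit:
step_arm([
  {"translation": [-0.6,1,0.6],"rotation": [0,0,0],"jaw": 0.4},
  {"translation": [-0.6,1,0.6],"rotation": [0,0,0],"jaw": 0.4},
  {"translation": [-0.4,1,0],"rotation": [0,0,0],"jaw": 0.4},
  {"translation": [0,1,0],"rotation": [0,0,0],"jaw": 0.4},
  {"translation": [0,1,0],"rotation": [0,0,0],"jaw": 0.4},
  {"translation": [0,1,0],"rotation": [0,0,0],"jaw": 0.4},
  {"translation": [0,1,0],"rotation": [0,0,0],"jaw": 0.4},
  {"translation": [0,1,0],"rotation": [0,0,0],"jaw": 0.4},
  {"translation": [0,1,0],"rotation": [0,0,0],"jaw": 0.4},
  {"translation": [0,1,0],"rotation": [0,0,0],"jaw": 0.4},
  {"translation": [0,1,0],"rotation": [0,0,0],"jaw": 0.4},
  {"translation": [0,0,0],"rotation": [0,0,0],"jaw": 0.4},
])

```text
time_s: 34.5
position: [0.4017, 0.0239, 0.2593]
tcp_rot: [-0.062, 0.998, 0.001, 0.0]
ft_force: [-0.3, -0.9, 0.2]
grip_width: 0.0597
grasp_force: 0.0
```

Run:
```python
from h import *
im=robot.snapshot("top")
cv2.imwrite("pics/t4.png",cv2.resize(im[195:285,355:500],None,fx=5,fy=5,interpolation=cv2.INTER_CUBIC))
```

```text
(no output)
```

View pics/t4.png

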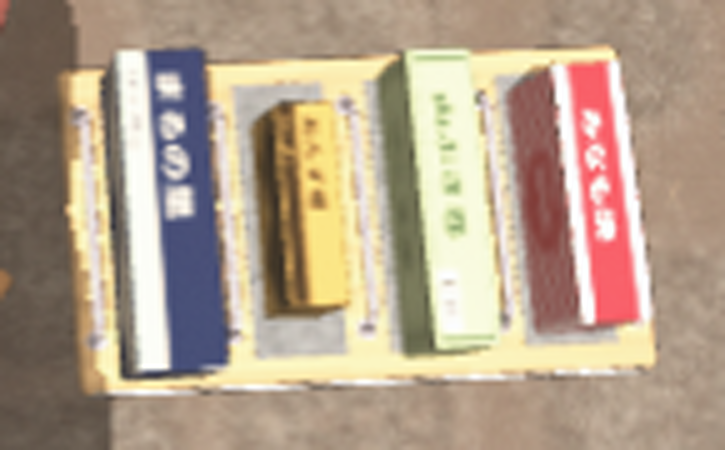

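Run:
```python
from h import *
p=robot.camera_params("top")
th=np.radians(6.75);R=np.array([[np.cos(th),-np.sin(th)],[np.sin(th),np.cos(th)]]);t=np.array([.492,-.318])
B=dict(navy=[(115,50),(204,48),(229,368),(132,375)],gold=[(276,103),(330,100),(348,303),(288,308)],green=[(405,53),(467,50),(497,345),(433,350)],red=[(551,66),(614,62),(652,320),(582,325)])
for k,v in B.items():
    l,w,h=SZ[k];c,a,r=fit(rect(l,w),pix2w(p,np.array(v)/5+(355,195),.0145+h));print(k,np.round((c-t)@R*1e3,1),round(a-6.75,2),np.round(r,4))
```

```text
navy [ -0.4 101.2] -0.89 [0.0003 0.0005 0.0016 0.0013]
gold [-0.7 35.5] -1.15 [0.0017 0.0011 0.0014 0.0002]
green [ -1.4 -29.4] -0.73 [0.0016 0.0011 0.0019 0.0008]
red [ -3. -96.] 0.37 [0.0019 0.0016 0.001  0.0005]
```

```bash
python3 -c "
from workcell import robot
print(robot.finish_job())"
```

```text
the job is handed in; nothing more can be done
None
```

All four boxes are in the new rack, in the order navy, gold, green, red from the card end, each on its long edge. By my measurements they are within about 4 mm of their bay centres and about 1° of square. The card stand was not touched, and the job was handed in at about 35 s.

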